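Cradle and chock a microscope tube

TASK

Lay the black microscope tube in the V-blocks of the blue cradle, about centred along it. Then stand the orange wedge on the free part of the blue deck, on the side of the low horns, mid-way along the tube with its thin toe facing the tube and close up against it, so that the tube cannot roll out. Set both down rather than dropping them, and leave the ivory tube where it lies.

Things in the scene. Friction and masses are not known exactly. Their poses are not given: they have to be found in the camera images.
- tube_center (a point): Centre of the black tube with steel end rings: rigid, 40 mm diameter, 170 mm long, 0.3 kg; y axis along it (x, z turn as it rolls). It starts level in one of two places, 96 mm apart, of the grey rack at the right, axis 42 mm above the bench, within 15 degrees of world y. Rack V-blocks 60 mm either side of its middle stay below its axis; the middle is free down to the base, 8 mm above the bench.
- cradle_seat (a point): Seat in the fixed blue cradle: centre of a laid tube, 46 mm above the bench. y along the tube, z up, +x to the low-horn side with free deck, -x to the tall horns (60 mm above the bench). White V-blocks, 14 mm thick, at y = -60 and 60 mm; low horns end at x = 24 mm, below the axis. Flat deck 34 mm below this point, x -55 to 75, y -82 to 82 mm.
- chock_center (a point): Centre, half-way up, of the loose orange wedge, upright on the bench between rack and cradle: 32 mm along x, 40 mm along y, 40 mm high, 0.09 kg. Thin toe (12 mm high) at -x, upright back (14 mm thick, full height, white top) at +x. Grip its ends (along y) over the back. In place its x points along the cradle's +x; toe just clear of the tube, its centre is about 40 mm from the tube's axis.
- spare_center (a point): Centre of the ivory tube with steel end rings, same size and same rack as the black one: 40 mm diameter, 170 mm long, y axis along it. Not to be disturbed.

How it is judged:
On the way, in this order (a step that is already met when the one before it is completed fails the run):
1. the black tube lies seated in the cradle's V-blocks, let go (x of tube_center in the frame of cradle_seat between -0.01 and 0.01 m and y of tube_center in the frame of cradle_seat between -0.02 and 0.02 m and z of tube_center in the frame of cradle_seat between -0.006 and 0.006 m and angle between the y axis of tube_center and the y axis of cradle_seat, either way round below 0.14 rad and contact force between the fingers and tube below 0.05 N), for 0.2 s.
2. the orange wedge stands on the deck, toe to the tube and close to it, let go, with the tube still seated (x of tube_center in the frame of cradle_seat between -0.01 and 0.01 m and y of tube_center in the frame of cradle_seat between -0.02 and 0.02 m and z of tube_center in the frame of cradle_seat between -0.006 and 0.006 m and angle between the y axis of tube_center and the y axis of cradle_seat, either way round below 0.14 rad and x of chock_center in the frame of cradle_seat between 0.024 and 0.054 m and y of chock_center in the frame of cradle_seat between -0.022 and 0.022 m and z of chock_center in the frame of cradle_seat between -0.02 and -0.008 m and angle between the y axis of chock_center and the y axis of cradle_seat, either way round below 0.21 rad and angle between chock_center's own z axis and vertical below 0.12 rad and x of cradle_seat in the frame of chock_center below -0.01 m and contact force between the fingers and chock below 0.05 N), for 0.2 s.
At the end, for the whole second after the job is handed in: Black tube seated in the V-blocks (10 mm across, 20 mm along, 6 mm in height, 8 degrees). Orange wedge upright on the deck on the low-horn side, toe to the tube, centre 24 to 54 mm from its axis, within 22 mm of the middle and 12 degrees. Both let go, at rest; ivory tube within 30 mm of its start (all of step 2 and linear speed of each of tube, chock below 0.02 m/s and angular speed of each of tube, chock below 0.3 rad/s and contact force between the fingers and tube below 0.05 N and distance of spare_center from where it was at the start of the episode below 0.03 m); the robot touches nothing.
It fails at once if the black tube is let go more than 30 mm above its seat (contact force between the fingers and tube below 0.05 N and height (world z) of tube_center above 0.076 m).
It fails at once if the orange wedge is let go more than 30 mm above the deck (contact force between the fingers and chock below 0.05 N and height (world z) of chock_center above 0.062 m).
It fails at once if the ivory tube is moved by more than 30 mm (distance of spare_center from where it was at the start of the episode above 0.03 m).
It also fails if it takes over 51 s, if anything falls off the work surface, if the arm or the gripper's body presses on something with over 40 N, if the wrist force passes 120 N, or if a joint passes its speed limit or range.

ROBOT

A 7-joint arm with a two-finger parallel gripper is mounted at the origin on the work surface. World frame = base frame: x ahead of the robot, y to its left, z up, the work surface at z = 0. Lengths are in m, angles in rad, forces in N, time in s.
With the tool pointing down it reaches from about 0.425 to 0.95 m from the base axis. Payload 16.7 kg.
Tool frame: the origin (TCP) lies at the very end of the fingers, on their centre line; the grasp point (between the pads) lies 19 mm behind it (grip_point_offset is the distance from the TCP to the grasp point, in m); y points along the fingers, x is the direction in which the jaws open and shut, and the axes are right-handed (so a half turn about y gives the same grasp; the last joint's range is limited). The gripper opens to 94 mm and grips with 3 to 60 N. Pads are 16 mm wide; open, the fingers measure 119 mm over their backs; the gripper's body (75 mm by 177 mm) begins 78 mm behind the grasp point.
Start: joints at [-1.401, 0.426, 0.074, 1.606, -0.034, 1.111, -0.067], TCP at [0.212, 0.641, 0.205] pointing down, gripper open.
Joint ranges: [-2.85, 2.85], [-0.5, 2.14], [-1.23, 1.37], [0.21, 2.46], [-1.02, 4.16], [0.16, 2.05], [-2.73, 2.73]. Speed limits (rad/s): [1.89, 1.89, 2.39, 2.39, 3.01, 3.01, 3.01].

INTERFACE

Orientations are given as [roll, pitch, yaw] about the fixed x, y, z axes, in that order (R = Rz(yaw) Ry(pitch) Rx(roll)).
In Python, from station import * gives the robot as it stands.
- The arm moves only by the tool move_arm, never from a script. Its argument "steps" is a list of rows, each an object of numbers: "gripper": the opening, from 0 (shut) to 1 (fully open); "dx", "dy", "dz": the shift along the world's x, y, z in cm; "roll": the turn about the world's z in rad. In form: [{"gripper": .., "dx": .., "dy": .., "dz": .., "roll": ..}, ...]. A call has 1 to 5 rows; each row is the pose to reach, as a shift and turn from the pose measured when the call began; what a row does not reach only later rows make up. A row lasts 1/8 s, in which the tool goes at most 62.5 mm and 10.7 degrees, less where a joint would pass 70% of its speed; a pose out of reach is approached as far as the arm can. A call with a gripper value outside its range is refused whole. The fingers move at their own pace and stop on an object; "force" is the grip in N (left out, the last holds). Time passes only in rows, so rows that repeat a pose let the fingers close. It gives the time, the measured TCP pose, the force and the opening at its end, in the units of the state.
- get_state(): the state, without advancing time (a new reading comes with each control period).
- camera(name): name is "scene" or "top" or "wrist"; returns the picture (420x560x3 uint8, red, green, blue); there is no depth.
- camera_params(name): a dict with "intrinsics" (3x3 intrinsics, pixels), "k1" (the pictures are not rectified: a ray, as slopes to the right and down, at radius r is drawn at 1 + k1 r^2 times it, then the intrinsics apply), "R" (3x3) and "t" (3): a world point X has camera coordinates R X + t. Camera axes: x right, y down, z forward; pixel columns grow to the right and rows downward; lengths in m; the calibration is good to about 2 mm. A picture is of the moment at which its call begins: read the wrist's pose just before it. camera_params takes no time and is no camera call; for the wrist camera it gives the pose at the moment of the call.
- job_done(): hands the job in, once; it reports no verdict.
The state is a dict: "time": time; "joint_positions": joint angles; "qd": joint speeds; "tau": joint torques, N m; "eef_pos": TCP position; "ee_rot": TCP orientation; "force": force on the tool from outside, world axes, zero at the start; "moment": the same for the moment, N m; "width": opening from 0.0 (shut) to 1.0 (fully open).
Only numpy, scipy, OpenCV 4.12 (cv2) and the standard library are available. Lean on these libraries where they do the work, as an engineer would, in place of code of your own. Each camera call takes 0.05 s, during which the arm holds its last target.

## Working session

There is one attempt and no reset: what is moved stays moved. The work goes in short steps, Python scripts to look and compute and a tool call to move; the robot and the scene stay as the last step left them, time stands still between calls to the robot, and variables do not carry over. Pictures are saved under pics/ and viewed, and the job is handed in when it is done.

Besides the shell and the picture viewer there is one more tool, called after "Request:" as a command line: name --argument value ..., lists and objects as JSON in quotes. move_arm: Moves the arm, as the interface text tells. Its arguments: {"type":"object","properties":{"steps":{"type":"array"},"force":{"type":"number"}},"required":["steps"]}

```bash
mkdir -p pics; ls; python3 - <<'E'
from station import *
import cv2
s=get_state(); print(s)
for n in ["scene","top","wrist"]:
    p=camera_params(n); print(n,p)
    cv2.imwrite(f"pics/{n}0.png",camera(n)[:,:,::-1])
E
```

```text
pics
{'time': 0.0, 'joint_positions': array([-1.40052791,  0.42672475,  0.07385626,  1.60662922, -0.03409158,
        1.11081324, -0.06707119]), 'qd': array([-7.18276949e-04, -1.18536835e-03, -2.52985821e-04,  3.96230404e-04,
       -7.35033033e-05,  8.19689524e-04, -5.17491519e-04]), 'tau': array([ 2.35570158e-03, -9.35816145e+01,  3.66618790e+00, -4.54169726e+01,
       -4.90728649e-02,  2.01549515e-02,  1.17512086e-04]), 'eef_pos': array([0.21207746, 0.64033602, 0.20477083]), 'ee_rot': array([-1.57090286e+00,  1.31075569e-03,  1.25102316e+00]), 'force': array([-0.14479061,  0.11585412,  0.0137207 ]), 'moment': array([-0.00046235,  0.02493494,  0.02974186]), 'width': 1.0008499144723288}
scene {'intrinsics': array([[535.94205347,   0.        , 274.50789535],
       [  0.        , 535.94205347, 206.12749894],
       [  0.        ,   0.        ,   1.        ]]), 'k1': 0.056688546083707526, 'R': array([[-0.83865095,  0.54466836,  0.0009837 ],
       [ 0.39564058,  0.61042531, -0.68618472],
       [-0.37434358, -0.57508027, -0.72742667]]), 't': array([ 0.46793503, -0.14368347,  1.2458006 ])}
top {'intrinsics': array([[407.99764925,   0.        , 280.19657111],
       [  0.        , 407.99764925, 214.10863888],
       [  0.        ,   0.        ,   1.        ]]), 'k1': -0.11119164369480843, 'R': array([[ 0.00840387, -0.99994573, -0.00615673],
       [-0.98180096, -0.00708288, -0.1897807 ],
       [ 0.1897268 ,  0.00763958, -0.9818072 ]]), 't': array([-0.02833368,  0.5643526 ,  0.90364616])}
wrist {'intrinsics': array([[364.61098318,   0.        , 282.03389771],
       [  0.        , 364.61098318, 211.70572183],
       [  0.        ,   0.        ,   1.        ]]), 'k1': -0.07106296353097091, 'R': array([[ 0.31463954,  0.94921049, -0.00118902],
       [ 0.91362932, -0.30250504,  0.27161033],
       [ 0.25745569, -0.08654568, -0.96240657]]), 't': array([-0.67413866, -0.0285981 ,  0.39334561])}
```

View pics/top0.png

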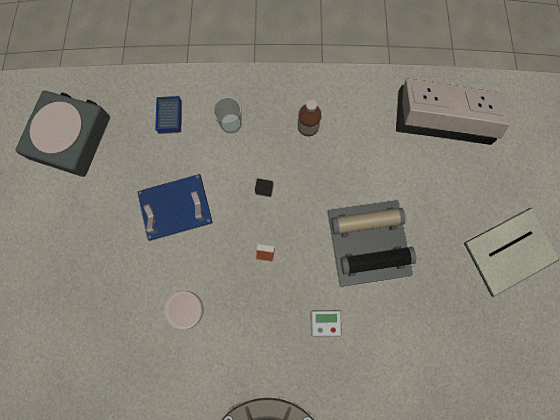

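View pics/scene0.png

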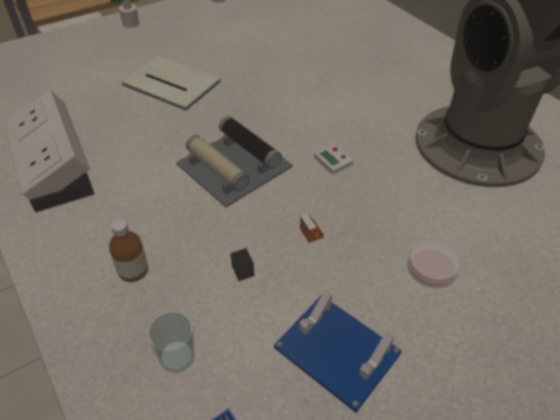

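View pics/wrist0.png

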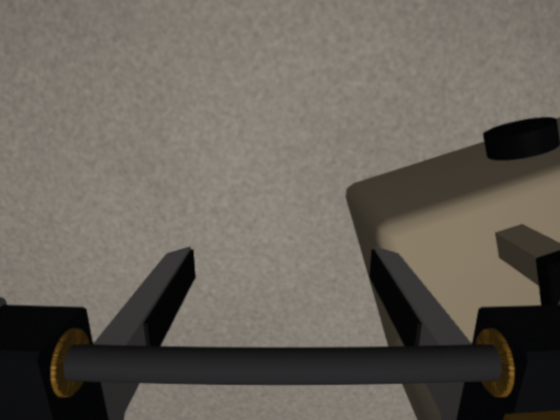

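```bash
python3 - <<'E'
import cv2,numpy as np
t=cv2.imread("pics/top0.png");s=cv2.imread("pics/scene0.png")
def z(i,x0,y0,w,h,W): return cv2.resize(i[y0:y0+h,x0:x0+w],(W,int(W*h/w)),interpolation=cv2.INTER_CUBIC)
a=z(t,125,165,100,80,390);b=z(s,265,285,150,120,390);c=z(t,315,190,110,88,390);d=z(s,170,105,140,112,390)
e=lambda im:cv2.convertScaleAbs(im,alpha=1.6,beta=10)
cv2.imwrite("pics/z1.png",e(np.vstack([np.hstack([q[:300] for q in (a,b)]),np.hstack([q[:300] for q in (c,d)])])[:600]))
cv2.imwrite("pics/z2.png",e(np.hstack([z(t,245,230,40,40,390),z(s,290,205,45,45,390)])))
E
```

```text
(no output)
```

View pics/z1.png

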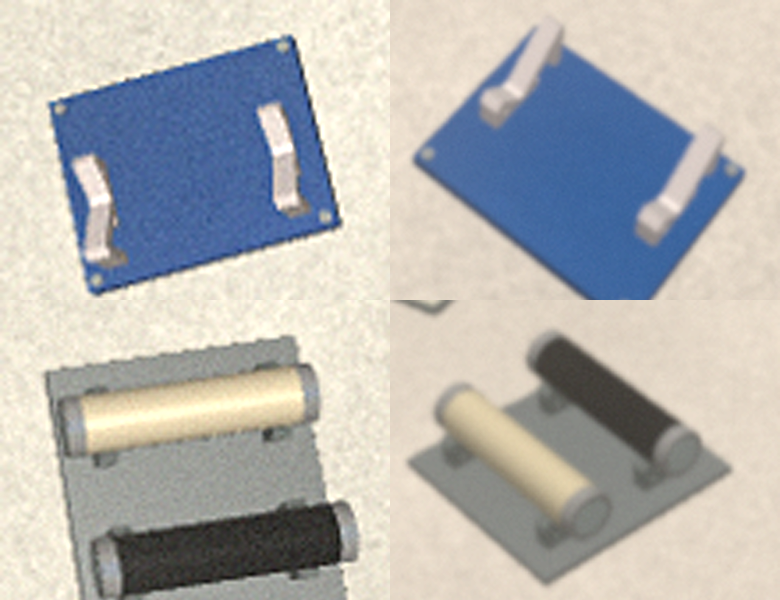

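View pics/z2.png

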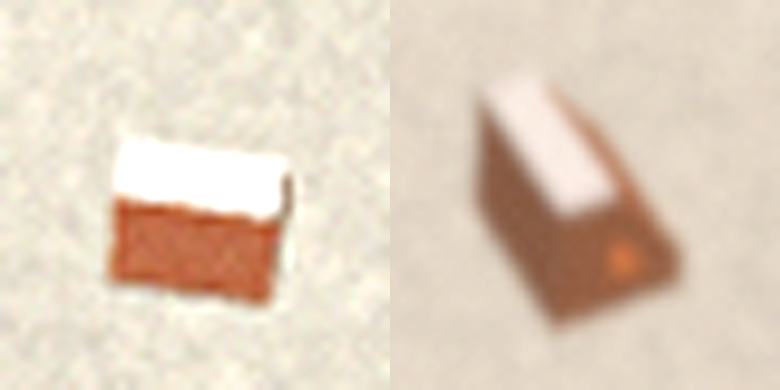

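```bash
cat > h.py <<'E'
import numpy as np,cv2
from scipy.optimize import minimize
def proj(p,X):
    rv,_=cv2.Rodrigues(p["R"]); D=np.array([p["k1"],0,0,0.])
    return cv2.projectPoints(np.asarray(X,float).reshape(-1,3),rv,p["t"],p["intrinsics"],D)[0][:,0]
def rz(a): c,s=np.cos(a),np.sin(a); return np.array([[c,-s,0],[s,c,0],[0,0,1]])
def cyl(r,L):
    a=np.linspace(0,2*np.pi,32,endpoint=False)
    return np.vstack([np.c_[r*np.cos(a),np.full(32,y),r*np.sin(a)] for y in(-L/2,L/2)])
def box(x0,x1,y0,y1,z0,z1): return np.array([[x,y,z] for x in(x0,x1) for y in(y0,y1) for z in(z0,z1)])
W=np.array([[x,y,z] for y in(-.02,.02) for x,z in((-.016,-.02),(-.016,-.008),(.002,.02),(.016,.02),(.016,-.02))])
U=4
def ren(p,X,shape,roi):
    x0,y0,w,h=roi; q=proj(p,X); q=(q-[x0,y0]+.5)*U-.5
    m=np.zeros((h*U,w*U),np.uint8); hl=cv2.convexHull(q.astype(np.float32))
    cv2.fillConvexPoly(m,np.round(hl*16).astype(np.int32),255,cv2.LINE_AA,4); return m/255.
def prep(mask):
    n,l,st,_=cv2.connectedComponentsWithStats(mask.astype(np.uint8)); k=1+np.argmax(st[1:,4]); m=(l==k)
    x,y,w,h=st[k,:4]; roi=(x-8,y-8,w+16,h+16)
    c=m[y-8:y+h+8,x-8:x+w+8].astype(np.float32)
    return roi,np.clip(cv2.resize(c,None,fx=U,fy=U,interpolation=cv2.INTER_LINEAR),0,1),m
def fit(obs,model,x0):
    # obs: list (params, roi, soft)
    def cost(v):
        X=model(v); s=0
        for p,roi,sm in obs:
            r=ren(p,X,None,roi); s+=np.abs(r-sm).sum()/sm.sum()
        return s
    best=None
    for sc in (1,.3):
        d=np.array([.01,.01,.1]+[.005]*(len(x0)-3))*sc
        S=np.vstack([x0]+[x0+d*e for e in np.eye(len(x0))])
        r=minimize(cost,x0,method="Nelder-Mead",options=dict(initial_simplex=S,xatol=1e-5,fatol=1e-5,maxiter=400)); x0=r.x
    return r.x,r.fun
def at(v,pts,z): return pts@rz(v[2]).T+[v[0],v[1],z]
E
cat > m1.py <<'E'
from station import *
from h import *
P={n:camera_params(n) for n in("top","scene")}
I={n:cv2.imread(f"pics/{n}0.png") for n in P}
H={n:cv2.cvtColor(I[n],cv2.COLOR_BGR2HSV) for n in P}
def sub(m,r):
    o=np.zeros_like(m); x,y,w,h=r; o[y:y+h,x:x+w]=m[y:y+h,x:x+w]; return o
def back(p,uv,z):
    q=cv2.undistortPoints(np.array([[uv]],float),p["intrinsics"],np.array([p["k1"],0,0,0.]))[0,0]
    d=p["R"].T@[q[0],q[1],1]; c=-p["R"].T@p["t"]; return (c+d*(z-c[2])/d[2])[:2]
R={"cradle":{"top":(125,165,100,85),"scene":(262,285,150,130)},"tube":{"top":(335,235,90,50),"scene":(205,105,90,70)},
"wedge":{"top":(245,230,40,45),"scene":(290,205,45,45)},"spare":{"top":(325,195,90,45),"scene":(175,125,80,75)}}
def mask(n,o):
    h=H[n].astype(int); hh,s,v=h[...,0],h[...,1],h[...,2]
    if o=="cradle": m=(hh>95)&(hh<130)&(s>110)
    if o=="tube": m=(v<42)
    if o=="wedge":
        if n=="top":m=((hh<14)&(s>120))|(v>190)
        else: m=((hh<14)&(s>105))|((v>175))
    if o=="spare": m=(hh>12)&(hh<28)&(s>60)&(v>90)
    m=sub(m,R[o][n]).astype(np.uint8)
    m=cv2.morphologyEx(m,cv2.MORPH_CLOSE,np.ones((3,3)))
    if o in("cradle","wedge"):
        nn,l,st,_=cv2.connectedComponentsWithStats(m);k=1+np.argmax(st[1:,4]);
        c=cv2.convexHull(np.argwhere(l==k)[:,::-1].astype(np.int32)); m=cv2.fillConvexPoly(np.zeros_like(m),c,1)
    return m
Z={"cradle":.012,"tube":.042,"wedge":.02,"spare":.042}
M={"cradle":lambda v:at(v,box(-.055,.075,-.082,.082,-.012,0),.012),"wedge":lambda v:at(v,W,.02),
"tube":lambda v:at(v,cyl(.02,.12+v[3]),.042)}
M["spare"]=M["tube"]
for o in R:
    obs={}
    for n in P:
        roi,sm,m=prep(mask(n,o)); obs[n]=(P[n],roi,sm); 
        vv=I[n]; cs,_=cv2.findContours(m.astype(np.uint8),0,1); cv2.drawContours(vv,cs,-1,(0,255,0),1)
        if n=="top": ys,xs=np.nonzero(m); g=back(P[n],(xs.mean(),ys.mean()),Z[o])
    x0=np.r_[g,.15 if o!="wedge" else 0.,[.0]*(o in("tube","spare"))]
    for nm,ob in (("top",[obs["top"]]),("scene",[obs["scene"]]),("both",list(obs.values()))):
        r,f=fit(ob,M[o],x0); print(o,nm,np.round(r,4),round(f,3))
for n in P: cv2.imwrite(f"pics/m_{n}.png",I[n])
E
python3 m1.py
```

```text
cradle top [0.5818 0.239  0.2849] 0.027
cradle scene [0.5802 0.2357 0.2766] 0.118
cradle both [0.5816 0.2389 0.2841] 0.154
tube top [ 0.4591 -0.2559  0.1497  0.0186] 0.069
tube scene [ 0.464  -0.2637  0.1649 -0.0108] 0.229
tube both [ 0.4608 -0.2634  0.1451  0.0007] 0.46
wedge top [0.4678 0.0123 0.0266] 0.771
wedge scene [0.4806 0.0131 0.1169] 0.444
wedge both [ 0.4776  0.0123 -0.1137] 1.291
spare top [ 0.5531 -0.2346  0.1544  0.0169] 0.198
spare scene [ 0.5549 -0.2451  0.1366 -0.0108] 0.314
spare both [ 0.5546 -0.2457  0.1383 -0.0086] 0.599
```

```bash
python3 - <<'E'
import cv2,numpy as np
t=cv2.imread("pics/m_top.png")[165:300,120:440];s=cv2.imread("pics/m_scene.png")[100:420,160:440]
a=cv2.resize(t,None,fx=1.9,fy=1.9);b=cv2.resize(s,None,fx=1.05,fy=1.05)
c=np.zeros((a.shape[0]+b.shape[0],610,3),np.uint8);c[:a.shape[0],:a.shape[1]]=a;c[a.shape[0]:,:b.shape[1]]=b
cv2.imwrite("pics/mm.png",c)
E
```

```text
(no output)
```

View pics/mm.png

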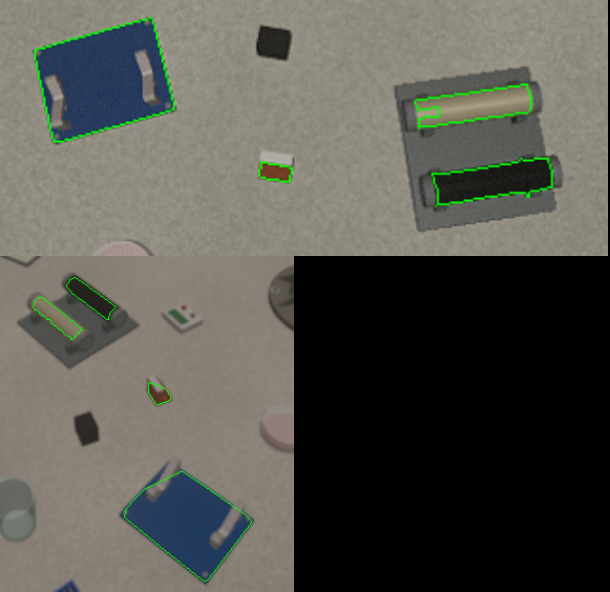

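```bash
sed -n '/^def back/,/return/p' m1.py >> h.py; python3 - <<'E'
from station import *
from h import *
p=camera_params("top")
for z,pts in((.04,[(118,138),(288,155),(283,218),(113,200)]),(.012,[(110,262),(274,285)]),(0,[(108,280),(272,302)])):
    print(z,[np.round(back(p,(245+u/9.75-.5,230+v/9.75-.5),z),4) for u,v in pts])
E
```

```text
0.04 [array([0.4961, 0.0311]), array([ 0.4923, -0.01  ]), array([ 0.4771, -0.0089]), array([0.4811, 0.032 ])]
0.012 [array([0.4686, 0.0343]), array([ 0.4633, -0.0063])]
0 [array([0.4651, 0.0355]), array([ 0.46  , -0.0055])]
```

Request:
move_arm --steps '[{"dx": 25, "dy": -38, "dz": 0, "roll": -0.6}, {"dx": 25, "dy": -38, "dz": 0, "roll": -0.6}, {"dx": 25, "dy": -38, "dz": 0, "roll": -0.6}, {"dx": 25, "dy": -38, "dz": 0, "roll": -0.6}, {"dx": 25, "dy": -38, "dz": 0, "roll": -0.6}]'

```text
schema error: expected keys gripper, dx, dy, dz, roll
```

Request:
move_arm --steps '[{"gripper": 1, "dx": 25, "dy": -38, "dz": 0, "roll": -0.6}, {"gripper": 1, "dx": 25, "dy": -38, "dz": 0, "roll": -0.6}, {"gripper": 1, "dx": 25, "dy": -38, "dz": 0, "roll": -0.6}, {"gripper": 1, "dx": 25, "dy": -38, "dz": 0, "roll": -0.6}, {"gripper": 1, "dx": 25, "dy": -38, "dz": 0, "roll": -0.6}]'

```text
time: 0.78
eef_pos: [0.3846, 0.3778, 0.2051]
ee_rot: [-1.571, 0.001, 0.65]
force: [0.4, 0.0, 0.3]
width: 1.003
```

Request:
move_arm --steps '[{"gripper": 1, "dx": 12, "dy": -33, "dz": 0, "roll": -0.5}, {"gripper": 1, "dx": 12, "dy": -33, "dz": 0, "roll": -0.5}, {"gripper": 1, "dx": 12, "dy": -33, "dz": 0, "roll": -0.5}, {"gripper": 1, "dx": 12, "dy": -33, "dz": 0, "roll": -0.5}, {"gripper": 1, "dx": 12, "dy": -33, "dz": 0, "roll": -0.5}]'

```text
time: 1.4
eef_pos: [0.491, 0.0841, 0.2053]
ee_rot: [-1.57, 0.0, 0.151]
force: [0.7, 0.8, -0.1]
width: 0.996
```

```bash
python3 - <<'E'
from station import *
import cv2
cv2.imwrite(f"pics/w1.png",camera("wrist")[:,:,::-1]); print(get_state()["eef_pos"])
E
```

```text
[0.49290047 0.07629264 0.20567828]
```

View pics/w1.png

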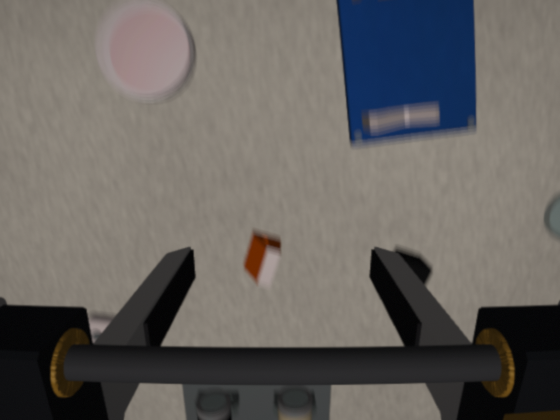

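Request:
move_arm --steps '[{"gripper": 0.85, "dx": -3.4, "dy": -33.2, "dz": -5, "roll": 0}, {"gripper": 0.85, "dx": -3.4, "dy": -33.2, "dz": -5, "roll": 0}, {"gripper": 0.85, "dx": -3.4, "dy": -33.2, "dz": -5, "roll": 0}, {"gripper": 0.85, "dx": -3.4, "dy": -33.2, "dz": -5, "roll": 0}, {"gripper": 0.85, "dx": -3.4, "dy": -33.2, "dz": -5, "roll": 0}]'

```text
time: 2.08
eef_pos: [0.4617, -0.2237, 0.1604]
ee_rot: [-1.572, -0.001, 0.144]
force: [1.8, 0.3, -0.4]
width: 0.852
```

Request:
move_arm --steps '[{"gripper": 0.85, "dx": 0, "dy": -2, "dz": 0, "roll": 0}, {"gripper": 0.85, "dx": 0, "dy": -2, "dz": 0, "roll": 0}, {"gripper": 0.85, "dx": 0, "dy": -2, "dz": 0, "roll": 0}]'

```text
time: 2.45
eef_pos: [0.4618, -0.2427, 0.1603]
ee_rot: [-1.572, -0.001, 0.145]
force: [1.2, -0.0, -0.2]
width: 0.85
```

```bash
python3 - <<'E'
from station import *
from h import *
p=camera_params("wrist"); im=camera("wrist")[:,:,::-1].copy()
s=get_state(); print(s["eef_pos"],s["ee_rot"],s["time"])
v=np.array([.4591,-.2559,.150])
q=proj(p,at(v,cyl(.02,.17),.042)); cv2.polylines(im,[cv2.convexHull(q.astype(np.int32))],True,(0,255,0),1)
v=np.array([.4777,.012,-.10])
q=proj(p,at(v,W,.02)); cv2.polylines(im,[cv2.convexHull(q.astype(np.int32))],True,(0,255,0),1)
cv2.imwrite(f"pics/w2.png",im)
E
```

```text
[ 0.46201205 -0.24247538  0.16038315] [-1.57166178e+00 -1.32891461e-03  1.45974202e-01] 2.5
```

View pics/w2.png

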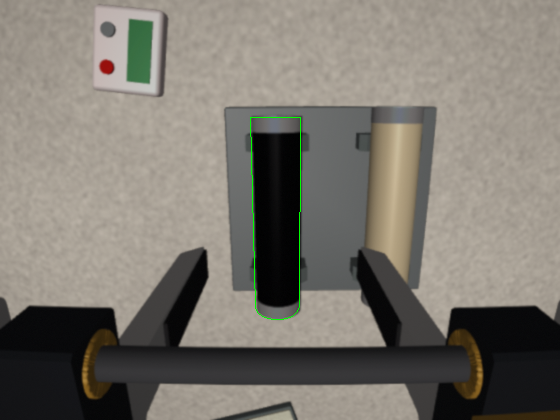

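Request:
move_arm --steps '[{"gripper": 0.8, "dx": -0.3, "dy": -1.4, "dz": -5, "roll": 0}, {"gripper": 0.8, "dx": -0.3, "dy": -1.4, "dz": -9, "roll": 0}, {"gripper": 0.8, "dx": -0.3, "dy": -1.4, "dz": -12, "roll": 0}, {"gripper": 0.8, "dx": -0.3, "dy": -1.4, "dz": -13.7, "roll": 0}, {"gripper": 0.8, "dx": -0.3, "dy": -1.4, "dz": -13.7, "roll": 0}]'

```text
time: 3.12
eef_pos: [0.4589, -0.2558, 0.023]
ee_rot: [-1.571, -0.0, 0.147]
force: [-0.4, -0.2, 0.2]
width: 0.8
```

Request:
move_arm --steps '[{"gripper": 0, "dx": 0, "dy": 0, "dz": 0, "roll": 0}, {"gripper": 0, "dx": 0, "dy": 0, "dz": 0, "roll": 0}, {"gripper": 0, "dx": 0, "dy": 0, "dz": 0, "roll": 0}, {"gripper": 0, "dx": 0, "dy": 0, "dz": 0, "roll": 0}, {"gripper": 0, "dx": 0, "dy": 0, "dz": 0, "roll": 0}]' --force 25

```text
time: 3.75
eef_pos: [0.4598, -0.2558, 0.0234]
ee_rot: [-1.572, -0.002, 0.147]
force: [4.0, 1.1, 4.1]
width: 0.418
```

Request:
move_arm --steps '[{"gripper": 0, "dx": 0, "dy": 0, "dz": 1, "roll": 0}, {"gripper": 0, "dx": 0, "dy": 0, "dz": 3, "roll": 0}, {"gripper": 0, "dx": 0, "dy": 0, "dz": 6, "roll": 0}, {"gripper": 0, "dx": 0, "dy": 0, "dz": 10, "roll": 0}, {"gripper": 0, "dx": 0, "dy": 0, "dz": 12, "roll": 0}]' --force 35

```text
time: 4.38
eef_pos: [0.4596, -0.2562, 0.1454]
ee_rot: [-1.572, -0.003, 0.146]
force: [-0.2, -0.3, -2.4]
width: 0.416
```

```bash
python3 - <<'E'
from station import *
import cv2
cv2.imwrite(f"pics/w3.png",camera("wrist")[:,:,::-1]);s=get_state(); print(s["eef_pos"],s["force"],s["width"],s["moment"])
E
```

```text
[ 0.46033507 -0.25665809  0.14696221] [ 2.67003103 -1.93936109  0.67955669] 0.41526230213077264 [-0.17364462 -0.1410134   0.02806041]
```

View pics/w3.png

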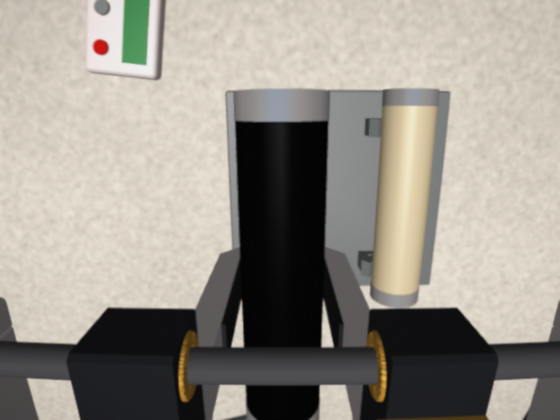

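Request:
move_arm --steps '[{"gripper": 0, "dx": 1, "dy": 4, "dz": 1, "roll": 0.02}, {"gripper": 0, "dx": 2, "dy": 8, "dz": 1, "roll": 0.04}, {"gripper": 0, "dx": 3.2, "dy": 13, "dz": 1, "roll": 0.06}, {"gripper": 0, "dx": 4.4, "dy": 18, "dz": 1, "roll": 0.08}, {"gripper": 0, "dx": 5.4, "dy": 22, "dz": 1, "roll": 0.1}]'

```text
time: 5.05
eef_pos: [0.5139, -0.0347, 0.1566]
ee_rot: [-1.572, -0.003, 0.248]
force: [0.3, -0.9, -2.5]
width: 0.421
```

Request:
move_arm --steps '[{"gripper": 0, "dx": 1.2, "dy": 5, "dz": 0, "roll": 0.01}, {"gripper": 0, "dx": 2.4, "dy": 10, "dz": 0, "roll": 0.02}, {"gripper": 0, "dx": 3.6, "dy": 15, "dz": 0, "roll": 0.04}, {"gripper": 0, "dx": 4.2, "dy": 17, "dz": 0, "roll": 0.04}, {"gripper": 0, "dx": 4.2, "dy": 17, "dz": 0, "roll": 0.04}]'

```text
time: 5.68
eef_pos: [0.5556, 0.136, 0.1559]
ee_rot: [-1.573, -0.002, 0.289]
force: [-0.6, -0.9, -2.0]
width: 0.414
```

```bash
cat > look.py <<'E'
import sys
from station import *
from h import *
p=camera_params("wrist"); im=camera("wrist")[:,:,::-1].copy()
s=get_state(); print(s["time"],s["eef_pos"],s["ee_rot"],s["force"],s["width"])
cv2.imwrite(f"pics/{sys.argv[1]}r.png",im)
C=np.array([.5818,.239,.285])
B=at(C,box(-.055,.075,-.082,.082,-.034,-.034),.046)[[0,2,6,4]]
q=proj(p,B); cv2.polylines(im,[q.astype(np.int32)],True,(0,255,0),1)
for y in(-.06,.06):
    for x,z in((-.024,.014),(.024,-.003),(0,-.028)):
        a=proj(p,at(C,np.array([[x,y,z]]),.046))[0]
        if abs(a).max()<2000: cv2.circle(im,tuple(int(k) for k in a),2,(0,0,255),-1)
cv2.imwrite(f"pics/{sys.argv[1]}.png",im)
E
python3 look.py w4
```

```text
5.725 [0.55548222 0.13440732 0.1561106 ] [-1.57288471 -0.00225841  0.28739511] [ 0.46967645 -1.01169814 -2.88629271] 0.4154832327981699
```

View pics/w4.png

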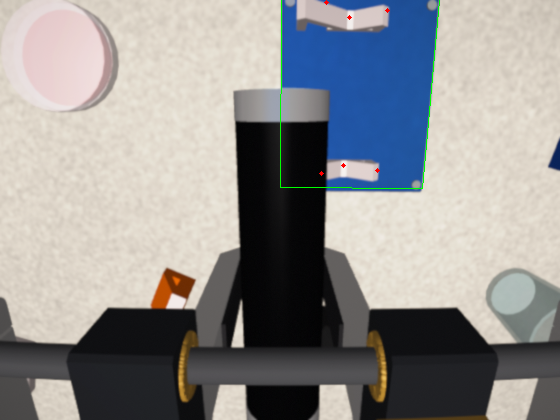

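Request:
move_arm --steps '[{"gripper": 0, "dx": 1.3, "dy": 5, "dz": 0, "roll": 0}, {"gripper": 0, "dx": 2.6, "dy": 10, "dz": -2, "roll": 0}, {"gripper": 0, "dx": 2.7, "dy": 10.5, "dz": -4, "roll": 0}, {"gripper": 0, "dx": 2.7, "dy": 10.5, "dz": -6, "roll": 0}, {"gripper": 0, "dx": 2.7, "dy": 10.5, "dz": -7, "roll": 0}]'

```text
time: 6.35
eef_pos: [0.5821, 0.2369, 0.085]
ee_rot: [-1.574, -0.001, 0.285]
force: [0.0, -0.1, -2.1]
width: 0.419
```

```bash
python3 look.py w5; python3 - <<'E'
from station import *
import cv2
cv2.imwrite("pics/t5.png",cv2.resize(camera("top")[160:260,110:250,::-1],None,fx=4,fy=4,interpolation=2))
E
```

```text
6.4 [0.5818176  0.23710983 0.08429382] [-1.57386665e+00 -2.45965982e-04  2.85098143e-01] [-1.12506409 -0.86289243 -3.52787215] 0.41810967948696237
```

View pics/w5.png

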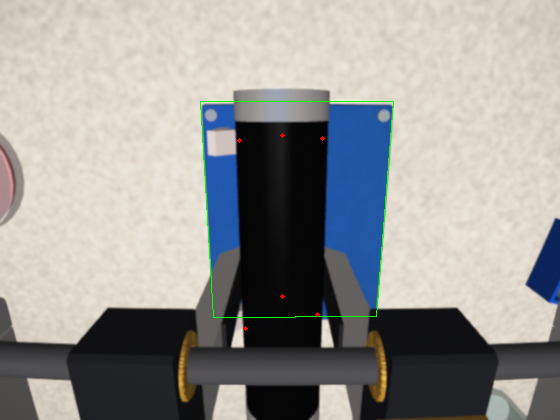

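Request:
move_arm --steps '[{"gripper": 0, "dx": 0, "dy": 0.2, "dz": -2, "roll": 0}, {"gripper": 0, "dx": 0, "dy": 0.2, "dz": -3.5, "roll": 0}, {"gripper": 0, "dx": 0, "dy": 0.2, "dz": -4.7, "roll": 0}, {"gripper": 0, "dx": 0, "dy": 0.2, "dz": -5.2, "roll": 0}, {"gripper": 0, "dx": 0, "dy": 0.2, "dz": -5.2, "roll": 0}]'

```text
time: 7.08
eef_pos: [0.5821, 0.2394, 0.033]
ee_rot: [-1.574, -0.0, 0.285]
force: [0.6, 1.1, -2.7]
width: 0.418
```

Request:
move_arm --steps '[{"gripper": 0, "dx": 0, "dy": 0, "dz": -0.2, "roll": 0}, {"gripper": 0, "dx": 0, "dy": 0, "dz": -0.4, "roll": 0}, {"gripper": 0, "dx": 0, "dy": 0, "dz": -0.5, "roll": 0}, {"gripper": 0, "dx": 0, "dy": 0, "dz": -0.5, "roll": 0}]'

```text
time: 7.58
eef_pos: [0.5821, 0.2395, 0.0281]
ee_rot: [-1.574, -0.001, 0.285]
force: [-0.7, -0.9, -3.0]
width: 0.419
```

Request:
move_arm --steps '[{"gripper": 0, "dx": 0, "dy": 0, "dz": -0.1, "roll": 0}, {"gripper": 0, "dx": 0, "dy": 0, "dz": -0.15, "roll": 0}, {"gripper": 0, "dx": 0, "dy": 0, "dz": -0.15, "roll": 0}]'

```text
time: 7.95
eef_pos: [0.5821, 0.2395, 0.0278]
ee_rot: [-1.573, -0.001, 0.285]
force: [-8.0, -1.9, 20.0]
width: 0.419
```

Request:
move_arm --steps '[{"gripper": 0.42, "dx": 0, "dy": 0, "dz": 0, "roll": 0}, {"gripper": 0.45, "dx": 0, "dy": 0, "dz": 0, "roll": 0}, {"gripper": 0.5, "dx": 0, "dy": 0, "dz": 0, "roll": 0}, {"gripper": 0.6, "dx": 0, "dy": 0, "dz": 0, "roll": 0}, {"gripper": 0.7, "dx": 0, "dy": 0, "dz": 0, "roll": 0}]' --force 10

```text
time: 8.57
eef_pos: [0.5822, 0.2395, 0.0278]
ee_rot: [-1.573, -0.001, 0.285]
force: [0.9, 0.2, -0.2]
width: 0.671
```

Request:
move_arm --steps '[{"gripper": 0.75, "dx": 0, "dy": 0, "dz": 2, "roll": 0}, {"gripper": 0.75, "dx": 0, "dy": 0, "dz": 6, "roll": 0}, {"gripper": 0.75, "dx": 0, "dy": -3, "dz": 11, "roll": 0.1}, {"gripper": 0.75, "dx": -2, "dy": -7, "dz": 15, "roll": 0.3}, {"gripper": 0.75, "dx": -4, "dy": -12, "dz": 16, "roll": 0.5}]'

```text
time: 9.2
eef_pos: [0.543, 0.1187, 0.1914]
ee_rot: [-1.575, -0.005, 0.767]
force: [0.4, -0.3, 0.4]
width: 0.748
```

```bash
python3 - <<'E'
from station import *
from h import *
s=get_state();print(s["eef_pos"],s["ee_rot"],s["width"])
for n,(x,y,w,h) in(("top",(110,150,140,105)),("scene",(260,280,160,120))):
    p=camera_params(n); im=camera(n)[:,:,::-1].copy(); cv2.imwrite(f"pics/{n}6r.png",im)
    q=proj(p,at(np.array([.5818,.239,.285]),cyl(.02,.17),.046)); cv2.polylines(im,[cv2.convexHull(q.astype(np.int32))],True,(0,255,0),1)
    cv2.imwrite(f"pics/{n}6.png",cv2.resize(im[y:y+h,x:x+w],None,fx=4,fy=4,interpolation=2))
E
```

```text
[0.54300522 0.11872212 0.1914229 ] [-1.57467815 -0.00512946  0.76674104] 0.7484143624383255
```

View pics/top6.png

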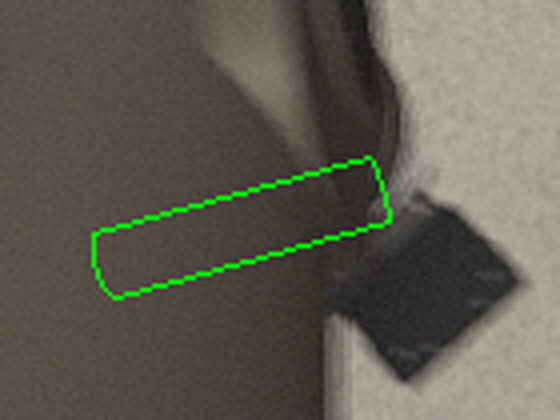

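View pics/scene6.png

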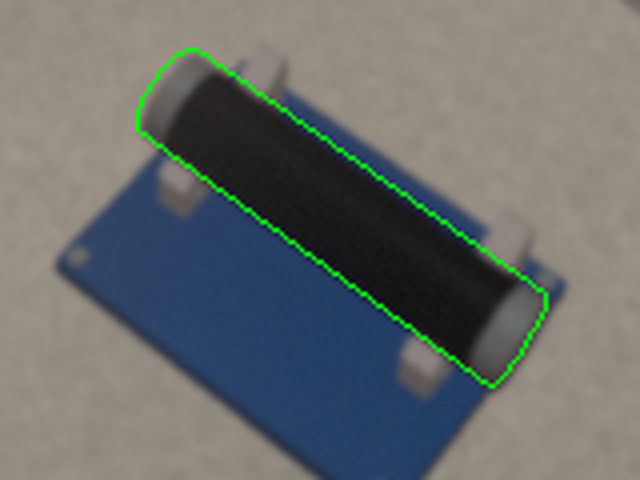

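Request:
move_arm --steps '[{"gripper": 0.8, "dx": 0.7, "dy": -10.7, "dz": -3, "roll": 0.7}, {"gripper": 0.8, "dx": 0.7, "dy": -10.7, "dz": -3, "roll": 0.7}, {"gripper": 0.8, "dx": 0.7, "dy": -10.7, "dz": -3, "roll": 0.7}, {"gripper": 0.8, "dx": 0.7, "dy": -10.7, "dz": -3, "roll": 0.7}, {"gripper": 0.8, "dx": 0.7, "dy": -10.7, "dz": -3, "roll": 0.7}]'

```text
time: 9.93
eef_pos: [0.5488, 0.0067, 0.1619]
ee_rot: [-1.575, -0.004, 1.459]
force: [0.4, -0.4, -0.1]
width: 0.799
```

```bash
cat > lw.py <<'E'
import sys
from station import *
from h import *
p=camera_params("wrist"); im=camera("wrist")[:,:,::-1].copy()
s=get_state(); print(s["time"],s["eef_pos"],s["ee_rot"],s["width"])
cv2.imwrite(f"pics/{sys.argv[1]}r.png",im)
v=np.array([float(a) for a in sys.argv[2:5]])
F=[[0,1,2,3,4],[5,6,7,8,9],[2,3,8,7],[1,2,7,6]]
q=proj(p,at(v,W,.02))
for f in F: cv2.polylines(im,[np.round(q[f]).astype(np.int32)],True,(0,255,0),1)
cv2.imwrite(f"pics/{sys.argv[1]}.png",im)
u0,v0=[int(max(0,a-60)) for a in q.mean(0)]
cv2.imwrite(f"pics/{sys.argv[1]}z.png",cv2.resize(im[v0:v0+120,u0:u0+140],None,fx=5,fy=5,interpolation=2)); print(u0,v0)
E
python3 lw.py w7 .4777 .012 -.10
```

```text
9.975 [0.54886461 0.00690035 0.16179202] [-1.5745892  -0.00417483  1.45568505] 0.8010030920294593
218 58
```

View pics/w7.png

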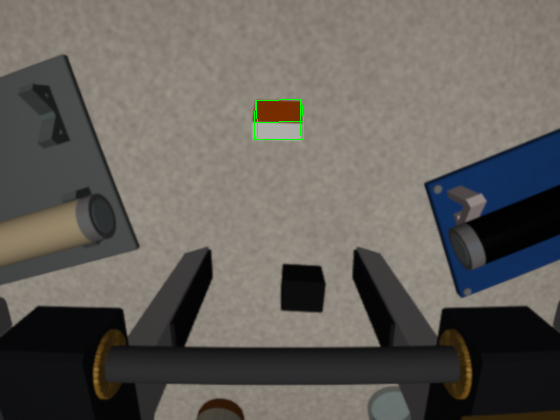

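View pics/w7z.png

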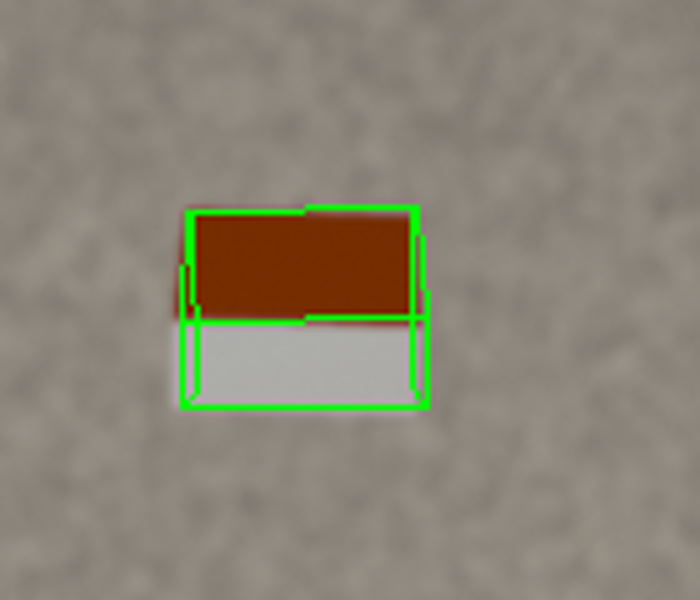

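Request:
move_arm --steps '[{"gripper": 0.7, "dx": -6.2, "dy": 0.3, "dz": -2, "roll": 0.015}, {"gripper": 0.7, "dx": -6.2, "dy": 0.3, "dz": -6, "roll": 0.015}, {"gripper": 0.7, "dx": -6.2, "dy": 0.3, "dz": -10, "roll": 0.015}, {"gripper": 0.7, "dx": -6.2, "dy": 0.3, "dz": -11, "roll": 0.015}, {"gripper": 0.7, "dx": -6.2, "dy": 0.3, "dz": -11, "roll": 0.015}]'

```text
time: 10.6
eef_pos: [0.487, 0.0099, 0.0521]
ee_rot: [-1.574, -0.004, 1.469]
force: [-0.3, 0.5, 0.0]
width: 0.702
```

```bash
python3 lw.py w8 .4777 .011 -.10
```

```text
10.65 [0.48752366 0.00990943 0.05271189] [-1.57520998 -0.00418651  1.46910077] 0.698713010630923
222 167
```

View pics/w8.png

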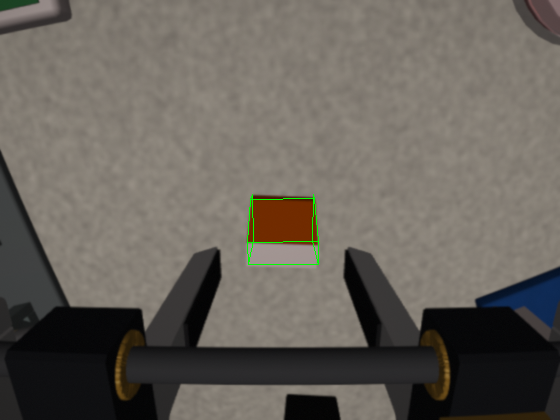

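Request:
move_arm --steps '[{"gripper": 0.7, "dx": 0, "dy": 0.05, "dz": -2.5, "roll": 0}, {"gripper": 0.7, "dx": 0, "dy": 0.05, "dz": -4.2, "roll": 0}, {"gripper": 0.7, "dx": 0, "dy": 0.05, "dz": -4.2, "roll": 0}, {"gripper": 0.3, "dx": 0, "dy": 0.05, "dz": -4.2, "roll": 0}, {"gripper": 0.3, "dx": 0, "dy": 0.05, "dz": -4.2, "roll": 0}]' --force 20

```text
time: 11.28
eef_pos: [0.4879, 0.0105, 0.0114]
ee_rot: [-1.576, -0.005, 1.469]
force: [0.7, -0.2, -0.3]
width: 0.521
```

Request:
move_arm --steps '[{"gripper": 0.2, "dx": 0, "dy": 0, "dz": 0, "roll": 0}, {"gripper": 0.2, "dx": 0, "dy": 0, "dz": 0, "roll": 0}, {"gripper": 0.2, "dx": 0, "dy": 0, "dz": 0, "roll": 0}]' --force 20

```text
time: 11.65
eef_pos: [0.4882, 0.0105, 0.0117]
ee_rot: [-1.577, -0.005, 1.469]
force: [-0.5, -0.3, 6.5]
width: 0.423
```

Request:
move_arm --steps '[{"gripper": 0.2, "dx": 0, "dy": 0, "dz": 2, "roll": 0}, {"gripper": 0.2, "dx": 0, "dy": 0, "dz": 6, "roll": 0}, {"gripper": 0.2, "dx": 1, "dy": 1, "dz": 10, "roll": 0.05}, {"gripper": 0.2, "dx": 4, "dy": 4, "dz": 13, "roll": 0.1}, {"gripper": 0.2, "dx": 8, "dy": 8, "dz": 14, "roll": 0.2}]' --force 25

```text
time: 12.28
eef_pos: [0.5696, 0.091, 0.1543]
ee_rot: [-1.58, -0.006, 1.67]
force: [0.9, 0.4, -0.6]
width: 0.424
```

```bash
python3 look.py w9
```

```text
12.325 [0.57410068 0.09822053 0.15448564] [-1.58252607 -0.00752851  1.68229781] [1.77638931 8.53097928 0.76778333] 0.41904360293375864
```

View pics/w9.png

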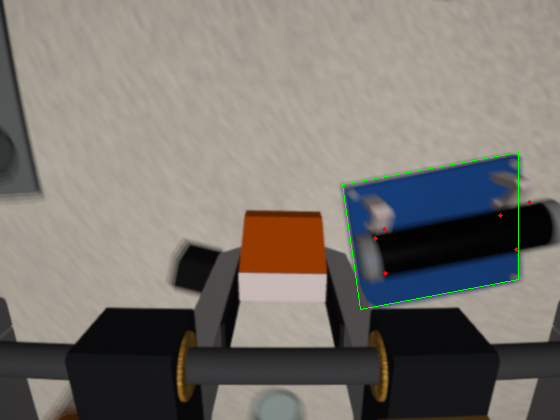

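Request:
move_arm --steps '[{"gripper": 0.2, "dx": 2, "dy": 5, "dz": 0, "roll": 0.05}, {"gripper": 0.2, "dx": 4, "dy": 10, "dz": 0, "roll": 0.1}, {"gripper": 0.2, "dx": 5.8, "dy": 15.2, "dz": 0, "roll": 0.17}, {"gripper": 0.2, "dx": 5.8, "dy": 15.6, "dz": -1, "roll": 0.17}, {"gripper": 0.2, "dx": 5.8, "dy": 15.6, "dz": -2, "roll": 0.17}]'

```text
time: 12.95
eef_pos: [0.6316, 0.2538, 0.1334]
ee_rot: [-1.581, -0.007, 1.852]
force: [-0.6, -0.8, -1.2]
width: 0.421
```

Request:
move_arm --steps '[{"gripper": 0.2, "dx": 0, "dy": 0, "dz": 0, "roll": 0}, {"gripper": 0.2, "dx": 0, "dy": 0, "dz": 0, "roll": 0}]'

```text
time: 13.2
eef_pos: [0.6317, 0.2526, 0.1337]
ee_rot: [-1.581, -0.007, 1.851]
force: [-0.7, 0.1, -2.0]
width: 0.423
```

```bash
python3 look.py w10
```

```text
13.25 [0.63185209 0.25290607 0.13392715] [-1.5819322  -0.00689178  1.85084709] [-0.34580462 -0.50581583 -1.03999341] 0.42569401245270183
```

View pics/w10.png

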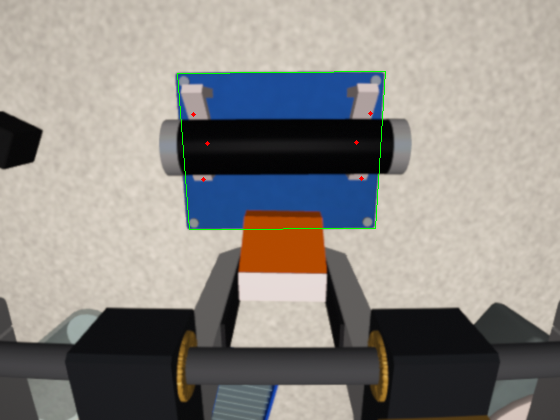

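Request:
move_arm --steps '[{"gripper": 0.2, "dx": 0, "dy": 0, "dz": -4, "roll": 0}, {"gripper": 0.2, "dx": 0, "dy": 0, "dz": -7, "roll": 0}, {"gripper": 0.2, "dx": 0, "dy": 0, "dz": -9.3, "roll": 0}, {"gripper": 0.2, "dx": 0, "dy": 0, "dz": -10.2, "roll": 0}, {"gripper": 0.2, "dx": 0, "dy": 0, "dz": -10.2, "roll": 0}]'

```text
time: 13.88
eef_pos: [0.632, 0.2527, 0.0322]
ee_rot: [-1.582, -0.007, 1.85]
force: [0.1, -0.6, -1.0]
width: 0.429
```

```bash
python3 look.py w11
```

```text
13.925 [0.63237259 0.25291892 0.03279262] [-1.58281737 -0.00699503  1.85061294] [ 0.28128373 -0.08206991 -0.77571388] 0.4235710231392207
```

View pics/w11.png

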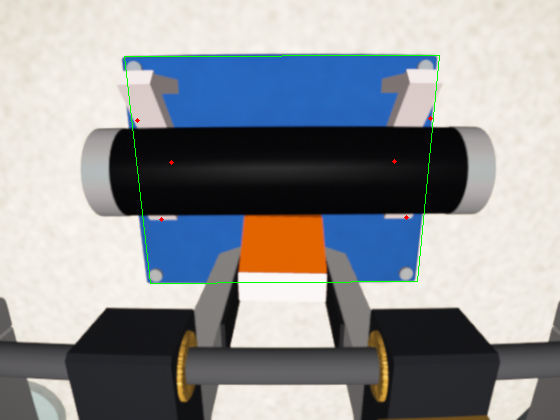

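Request:
move_arm --steps '[{"gripper": 0.2, "dx": 0, "dy": 0, "dz": -0.4, "roll": 0}, {"gripper": 0.2, "dx": 0, "dy": 0, "dz": -0.7, "roll": 0}, {"gripper": 0.2, "dx": 0, "dy": 0, "dz": -0.9, "roll": 0}, {"gripper": 0.2, "dx": 0, "dy": 0, "dz": -0.9, "roll": 0}]'

```text
time: 14.42
eef_pos: [0.6325, 0.253, 0.024]
ee_rot: [-1.583, -0.007, 1.851]
force: [0.4, -0.8, 1.4]
width: 0.425
```

Request:
move_arm --steps '[{"gripper": 0.2, "dx": 0, "dy": 0, "dz": -0.05, "roll": 0}, {"gripper": 0.43, "dx": 0, "dy": 0, "dz": -0.05, "roll": 0}, {"gripper": 0.47, "dx": 0, "dy": 0, "dz": -0.05, "roll": 0}, {"gripper": 0.55, "dx": 0, "dy": 0, "dz": -0.05, "roll": 0}, {"gripper": 0.6, "dx": 0, "dy": 0, "dz": -0.05, "roll": 0}]' --force 10

```text
time: 15.05
eef_pos: [0.6324, 0.253, 0.0234]
ee_rot: [-1.583, -0.007, 1.851]
force: [-0.5, -0.3, 0.7]
width: 0.592
```

Request:
move_arm --steps '[{"gripper": 0.6, "dx": 0, "dy": 0, "dz": 0, "roll": 0}, {"gripper": 0.6, "dx": 0, "dy": 0, "dz": 2, "roll": 0}, {"gripper": 0.6, "dx": 0, "dy": 0, "dz": 7, "roll": 0}, {"gripper": 0.6, "dx": 2, "dy": 0, "dz": 12, "roll": 0}, {"gripper": 0.6, "dx": 4, "dy": 0, "dz": 16, "roll": 0}]'

```text
time: 15.68
eef_pos: [0.6733, 0.2531, 0.1876]
ee_rot: [-1.586, -0.008, 1.851]
force: [-0.4, -0.2, -1.1]
width: 0.597
```

Request:
move_arm --steps '[{"gripper": 0.6, "dx": 0, "dy": 0, "dz": 2, "roll": 0}, {"gripper": 0.6, "dx": 0, "dy": 0, "dz": 2, "roll": 0}]'

```text
time: 15.92
eef_pos: [0.6745, 0.2531, 0.2111]
ee_rot: [-1.59, -0.008, 1.85]
force: [-0.2, -0.3, -0.7]
width: 0.601
```

```bash
cat > fin.py <<'E'
from station import *
from h import *
C=np.array([.5818,.239,.285]); c=np.r_[C[:2]+(rz(.285)@[.041,0,0])[:2],.285]
s=get_state(); print(s["time"],s["eef_pos"])
for n in("wrist","scene","top"):
    p=camera_params(n); im=camera(n)[:,:,::-1].copy(); cv2.imwrite(f"pics/{n}12r.png",im)
    q=proj(p,at(C,cyl(.02,.17),.046)); cv2.polylines(im,[cv2.convexHull(q.astype(np.int32))],True,(0,255,0),1)
    q=proj(p,at(c,W,.032))
    for f in [[0,1,2,3,4],[5,6,7,8,9],[2,3,8,7],[1,2,7,6]]: cv2.polylines(im,[np.round(q[f]).astype(np.int32)],True,(255,255,0),1)
    if n=="scene": im=cv2.resize(im[280:400,260:420],None,fx=4,fy=4,interpolation=2)
    cv2.imwrite(f"pics/{n}12.png",im)
E
python3 fin.py
```

```text
15.925 [0.67447194 0.25314344 0.21106614]
```

View pics/wrist12.png

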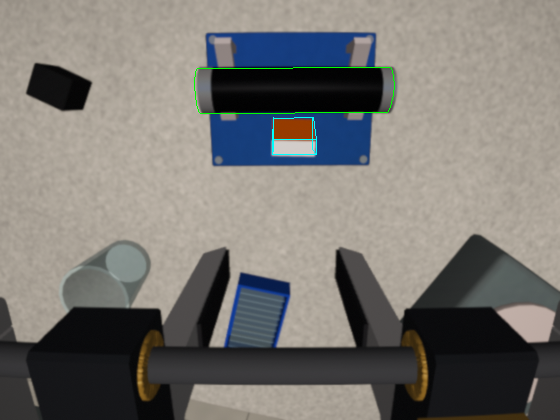

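View pics/scene12.png

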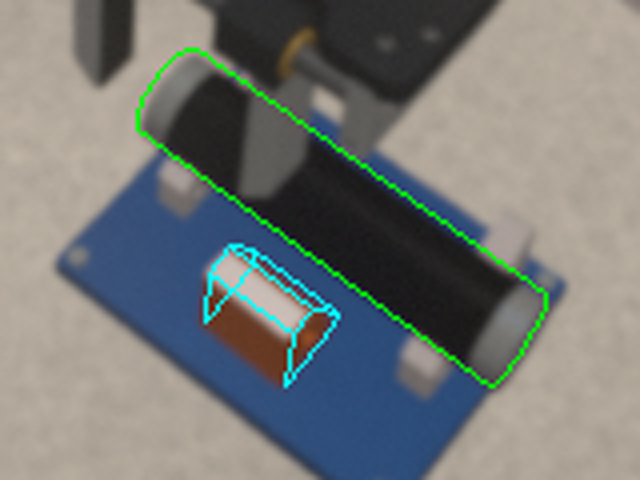

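```bash
python3 - <<'E'
from station import *
print(job_done())
E
```

```text
the job is handed in; nothing more can be done
None
```

The black tube is lying in the blue cradle's V-blocks, and the orange wedge stands on the deck on the low-horn side with its toe to the tube. The job was handed in at about 16 s of the 51 s allowed; it gave no verdict.

- **Tube:** I gripped it at its middle and set it down until it touched, with a short peak of about 20 N. After release, the outline expected for a seated tube matched the scene and wrist pictures to within about a pixel. The top camera's view of the cradle was blocked by the arm at that check.
- **Wedge:** I gripped it over its back, lowered it until it touched the deck and released it. In the last wrist and scene pictures it is upright, mid-way along the tube, with its centre about 41–43 mm from the tube's axis (allowed 24–54 mm).
- **Ivory tube:** The arm stayed clear of it and never touched it, by plan and by the force readings. I did not measure its position again at the end.
- **Measurements that disagreed:** My first automatic fits of the wedge, and the scene-camera fits of both tubes, were poor because of bad colour masks. I used top-camera fits and hand-picked corners instead, and the wrist overlays confirmed these before I closed the fingers on each part.

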